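# Close the turn-buttons on a picture frame's back

### The job

The picture frame lies face down with its backing board in place: close it by pushing each of its three wooden turn-buttons round with a fingertip until the free end points straight in over the board, square to its rail. Push lightly and do not squeeze or press hard on anything; do not lift the frame or shove it along the bench, and leave the tape roll on the board and the other things around it where they are.

Things in the scene. Friction and masses are not known exactly. Their poses are not given: they have to be found in the camera images.
- frame: Picture frame lying loose, face down, about 0.9 kg: white wooden rails 35 mm wide and 28 mm high around a brown card backing board whose top is at 26 mm. Outside 220 mm (its x) by 260 mm (its y). Origin at the middle of the underside; z up, +x towards the far rail (away from the robot), +y towards the left rail.
- left_button (a joint): Dark wooden turn-button on the left (+y) rail, turning about an upright screw. Value: turn of its free end, anticlockwise seen from above; 0 (and equally 2 pi) = pointing straight in over the board (the frame's -y), pi = straight out. Turns both ways, -0.8 to 7.1; light friction (about 0.06 N m), stays where left. Starts between 1.0 and 5.28.
- left_pivot (a point): Fixed point of the frame: the left button's screw axis, at the height of the button's top (46 mm), in the middle of the left rail's width and length.
- left_tip (a point): Point on the left button: the extreme point of its free end, on its top face, 55 mm from the screw axis. The button is a flat bar 18 mm wide and 16 mm thick (30 to 46 mm above the bench) with a rounded free end; round the screw it widens to 24 mm.
- left_seat (a point): Fixed point of the frame, 55 mm straight in from left_pivot: where left_tip is when the left button is fully closed.
- right_button (a joint): Dark wooden turn-button on the right (-y) rail, turning about an upright screw. Value: turn of its free end, anticlockwise seen from above; 0 (and equally 2 pi) = pointing straight in over the board (the frame's +y), pi = straight out. Turns both ways, -0.8 to 7.1; light friction (about 0.06 N m), stays where left. Starts between 1.0 and 5.28.
- right_pivot (a point): Fixed point of the frame: the right button's screw axis, at the height of the button's top (46 mm), in the middle of the right rail's width and length.
- right_tip (a point): Point on the right button: the extreme point of its free end, on its top face, 55 mm from the screw axis. The button is a flat bar 18 mm wide and 16 mm thick (30 to 46 mm above the bench) with a rounded free end; round the screw it widens to 24 mm.
- right_seat (a point): Fixed point of the frame, 55 mm straight in from right_pivot: where right_tip is when the right button is fully closed.
- far_button (a joint): Dark wooden turn-button on the far (+x) rail, turning about an upright screw. Value: turn of its free end, anticlockwise seen from above; 0 (and equally 2 pi) = pointing straight in over the board (the frame's -x), pi = straight out. Turns both ways, -0.8 to 7.1; light friction (about 0.06 N m), stays where left. Starts between 1.0 and 5.28.
- far_pivot (a point): Fixed point of the frame: the far button's screw axis, at the height of the button's top (46 mm), in the middle of the far rail's width and length.
- far_tip (a point): Point on the far button: the extreme point of its free end, on its top face, 55 mm from the screw axis. The button is a flat bar 18 mm wide and 16 mm thick (30 to 46 mm above the bench) with a rounded free end; round the screw it widens to 24 mm.
- far_seat (a point): Fixed point of the frame, 55 mm straight in from far_pivot: where far_tip is when the far button is fully closed.
- tape: Small paper tape roll lying on the backing board, 52 mm across, 18 mm high; origin under its middle. Bystander.
- tin: Loose steel tin, 60 mm across, 45 mm high, standing on the bench off the frame's far left corner; origin under its middle. Bystander.
- screwdriver: Loose screwdriver with a pale wooden handle, 170 mm long, lying on the left of the bench; origin near its middle, x towards the blade. Bystander.
- amber_jar: Loose amber glass jar, 72 mm across, 85 mm high, off the frame's far right corner; origin under its middle. Bystander.
- small_jar: Loose clear jar, 52 mm across, 60 mm high, standing on the right of the bench; origin under its middle. Bystander.
- hammer: Loose hammer lying on the left of the bench, x towards its head. Bystander.
- brush: Loose brush lying on the right of the bench, x towards its bristles. Bystander.

How it is judged:
By the outcome, as a careful person would: the job done as asked, in the order asked, and still so for the second after the job is handed in, with the robot touching nothing.
It also fails if it takes over 72 s, if anything falls off the work surface, if the arm or the gripper's body presses on something with over 40 N, if the wrist force passes 120 N, or if a joint passes its speed limit or range.

### The arm

A 6-joint arm with a two-finger parallel gripper is mounted at the origin on the work surface. World frame = base frame: x ahead of the robot, y to its left, z up, the work surface at z = 0. Lengths are in m, angles in rad, forces in N, time in s.
With the tool pointing down it reaches from about 0.275 to 0.75 m from the base axis. Payload 10.2 kg.
Tool frame: the origin (TCP) lies at the centre of the arm's flange, where the gripper is bolted on; the fingertips stand 166 mm ahead of it and the grasp point (between the pads) lies 147 mm ahead of it; z points along the fingers, y is the line along which they close (so a half turn about z gives the same grasp; the last joint's range is limited). The gripper opens to 88 mm and grips with 3 to 60 N. Pads are 18 mm wide; open, the fingers measure 123 mm over their backs; the gripper's body (75 mm by 187 mm) begins 45 mm behind the grasp point.
Start: joints at [-1.533, 0.313, 1.498, -0, 1.331, -0.223], TCP at [0.135, -0.507, 0.405] pointing down, gripper open.
Joint ranges: [-2.94, 2.94], [-0.97, 2.17], [0.19, 2.56], [-1.23, 4.37], [0.02, 3.11], [-2.88, 2.88]. Speed limits (rad/s): [2.39, 2.39, 3.01, 3.14, 3.14, 3.14].

### API

Orientations are given as a unit quaternion [x, y, z, w].
In Python, from bench import ctrl, cams, order gives the robot as it stands.
- The arm moves only by the tool servo_tool, never from a script. Its argument "rows" is a list of rows, each an object with "linear": the shift along the tool's x, y, z as a fraction of full scale, a list of three; "spin": the turn about the tool's z as a fraction of full scale. In form: [{"linear": [x, y, z], "spin": spin}, ...]. A call has 1 to 10 rows; each row shifts and turns the commanded pose from where the row before left it, along the tool's axes as they then stand; what a row does not reach is not made up. Full scale, the value 1, is 5 cm for a shift and 0.5 rad for a turn. A row lasts 1/10 s, in which the tool goes at most 50 mm and 8.59 degrees, less where a joint would pass 70% of its speed; a pose out of reach is approached as far as the arm can. A call with a number of a shift or a turn outside -1 to 1 is refused whole. A call with a gripper value outside its range is refused whole. "fingers" is the opening, from 0 (shut) to 1 (fully open), set as the call begins (left out, the last holds). The fingers move at their own pace and stop on an object; "newtons" is the grip in N (left out, the last holds). Time passes only in rows, so rows that do not move let the fingers close. It gives the time, the measured TCP pose, the force, the opening and the grip force at its end, in the units of the state.
- ctrl.read_state(): the state, without advancing time (a new reading comes with each control period).
- cams.grab_frame(name): name is "scene" or "top" or "wrist"; returns (picture, depth): 420x560x3 uint8, red, green, blue; 420x560 float32, m along the optical axis (not along the pixel's ray), 0 where there is no reading.
- cams.camera_info(name): a dict with "mtx" (3x3 intrinsics, pixels), "distortion" ([k1, k2, p1, p2, k3] as OpenCV has them; the pictures are not rectified), "R" (3x3) and "t" (3): a world point X has camera coordinates R X + t. Camera axes: x right, y down, z forward; pixel columns grow to the right and rows downward; lengths in m; the calibration is good to about 2 mm. A picture is of the moment at which its call begins: read the wrist's pose just before it. camera_info takes no time and is no camera call; for the wrist camera it gives the pose at the moment of the call.
- order.job_done(): hands the job in; it is judged then, once.
The state is a dict: "time_s": time; "qpos": joint angles; "joint_velocities": joint speeds; "tau": joint torques, N m; "tool_pos": TCP position; "ee_rot": TCP orientation; "wrist_force": force on the tool from outside, world axes, zero at the start; "torque": the same for the moment, N m; "grip_width": finger opening in m; "grip_force": force on a finger pad.
Only numpy, scipy, OpenCV 4.12 (cv2) and the standard library are available. Lean on these libraries where they do the work, as an engineer would, in place of code of your own. Each camera call takes 0.05 s, during which the arm holds its last target. There are 200 camera calls.

## Working session

There is one attempt and no reset: what is moved stays moved. The work goes in short steps, Python scripts to look and compute and a tool call to move; the robot and the scene stay as the last step left them, time stands still between calls to the robot, and variables do not carry over. Pictures are saved under pics/ and viewed, at most 10 in all, crops included, and the job is handed in when it is done.

Besides the shell and the picture viewer there is one more tool, called after "Emit:" in YAML: its name, and indented under it one key for each argument. servo_tool: Moves the arm, as the interface text tells. Shift numbers are shares of 5 cm and turn numbers shares of 0.5 rad, none past 1 either way. Its arguments: {"type":"object","properties":{"rows":{"type":"array"},"fingers":{"type":"number"},"newtons":{"type":"number"}},"required":["rows"]}

```bash
ls; mkdir -p pics
python3 - <<'E'
from bench import ctrl,cams
import cv2,numpy as np
s=ctrl.read_state();print(s)
for n in("top","scene"):
    p,d=cams.grab_frame(n);cv2.imwrite(f"pics/{n}0.png",p[:,:,::-1]);np.savez(f"{n}0.npz",p=p,d=d)
    i=cams.camera_info(n);print(n,i)
E
```

```text
pics
{'time_s': 0.0, 'qpos': array([-1.53343269e+00,  3.13424882e-01,  1.49841688e+00, -3.43574871e-05,
        1.33102355e+00, -2.23415287e-01]), 'joint_velocities': array([-6.20706164e-05,  1.40025117e-03, -1.59403393e-03, -1.48948625e-03,
       -1.02450243e-03, -1.19695496e-03]), 'tau': array([-3.95702828e-04, -4.02213049e+01, -2.52270323e+01,  6.94792997e-02,
        3.52251262e-02, -1.05901220e-04]), 'tool_pos': array([ 0.13533864, -0.50721307,  0.4041814 ]), 'ee_rot': array([ 9.91510598e-01,  1.30024336e-01,  4.24971334e-05, -6.35127467e-04]), 'wrist_force': array([-0.16171917, -0.78234734, -0.41847033]), 'torque': array([-0.02481267,  0.00828485,  0.01237352]), 'grip_force': 0.0, 'grip_width': 0.08826440259605231}
top {'mtx': array([[501.07380028,   0.        , 277.64963875],
       [  0.        , 501.07380028, 217.44472532],
       [  0.        ,   0.        ,   1.        ]]), 'distortion': array([0.0074611, 0.       , 0.       , 0.       , 0.       ]), 'R': array([[ 1.09283879e-03, -9.99990612e-01, -4.19310832e-03],
       [-9.80638415e-01, -2.50557994e-04, -1.95827056e-01],
       [ 1.95824167e-01,  4.32593050e-03, -9.80629483e-01]]), 't': array([-0.01303139,  0.62070869,  1.61223186])}
scene {'mtx': array([[388.05044618,   0.        , 278.2719523 ],
       [  0.        , 388.05044618, 213.49104736],
       [  0.        ,   0.        ,   1.        ]]), 'distortion': array([-0.03280899,  0.        ,  0.        ,  0.        ,  0.        ]), 'R': array([[-0.76075964,  0.64875689, -0.01895443],
       [ 0.46625447,  0.52596754, -0.71131211],
       [-0.45149922, -0.54997513, -0.70262067]]), 't': array([ 0.47653943, -0.24650723,  1.57915856])}
```

View pics/top0.png

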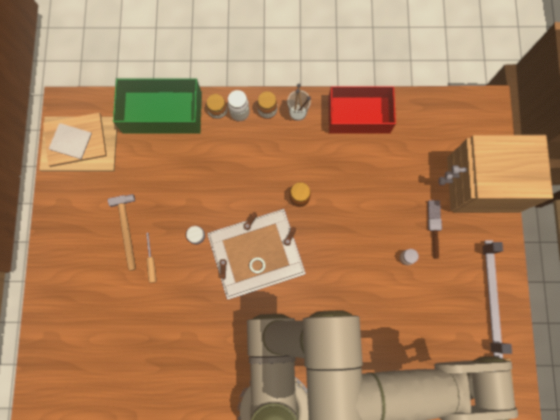

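View pics/scene0.png

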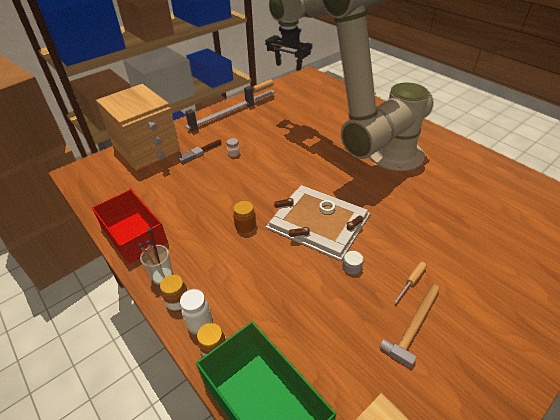

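The top picture shows the frame centred near (257,253), with dark buttons near (222,268), (290,236) and (250,221) and the tape at (257,265). The tin is at (195,235) and the amber jar at (300,194). The scene picture agrees. Next I'll measure the frame's pose.

```bash
cat > h.py <<'E'
import cv2,numpy as np
def cast(i,uv,z):
    uv=np.asarray(uv,float).reshape(-1,1,2)
    n=cv2.undistortPoints(uv,i["mtx"],i["distortion"]).reshape(-1,2)
    r=np.c_[n,np.ones(len(n))]@i["R"]; c=-i["R"].T@i["t"]
    return c+r*((z-c[2])/r[:,2])[:,None]
def proj(i,X):
    return cv2.projectPoints(np.asarray(X,float).reshape(-1,1,3),cv2.Rodrigues(i["R"])[0],i["t"],i["mtx"],i["distortion"])[0].reshape(-1,2)
E
python3 - <<'E'
from bench import cams
from h import *
i=cams.camera_info("top");f=np.load("top0.npz");p=f["p"]
hsv=cv2.cvtColor(p,cv2.COLOR_RGB2HSV)
c=p[200:310,195:320];cv2.imwrite("pics/crop0.png",cv2.resize(c,None,fx=5,fy=5,interpolation=cv2.INTER_CUBIC)[:,:,::-1])
m=((hsv[...,1]<70)&(hsv[...,2]>150)).astype(np.uint8);m[:205]=0;m[305:]=0;m[:,:206]=0;m[:,310:]=0
pts=np.argwhere(m)[:,::-1]
X=cast(i,pts,.028)[:,:2].astype(np.float32)
r=cv2.minAreaRect(X*1000);print(r)
dk=((p.max(2)<75)).astype(np.uint8);dk[:205]=0;dk[290:]=0;dk[:,:210]=0;dk[:,305:]=0
n,l,s,ce=cv2.connectedComponentsWithStats(dk)
for k in range(1,n):
    if s[k,4]>15:
        q=cast(i,np.argwhere(l==k)[:,::-1],.046)[:,:2]
        print(ce[k],s[k],cv2.minAreaRect((q*1000).astype(np.float32)))
E
```

```text
((504.33819580078125, 61.126258850097656), (234.00254821777344, 271.266845703125), 18.039230346679688)
```

View pics/crop0.png

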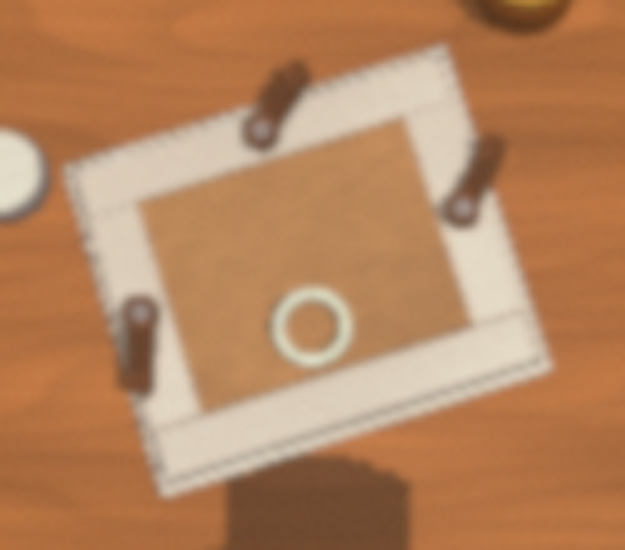

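Emit:
servo_tool:
  rows:
    - {"linear": [0.56, -0.58, 0], "spin": 0}
    - {"linear": [0.56, -0.58, 0], "spin": 0}
    - {"linear": [0.56, -0.58, 0], "spin": 0}
    - {"linear": [0.56, -0.58, 0], "spin": 0}
    - {"linear": [0.56, -0.58, 0], "spin": 0}
    - {"linear": [0.56, -0.58, 0], "spin": 0}
    - {"linear": [0.56, -0.58, 0], "spin": 0}
    - {"linear": [0.56, -0.58, 0], "spin": 0}
  fingers: 0
  newtons: 3

```text
time_s: 0.9
tool_pos: [0.2923, -0.2238, 0.4046]
ee_rot: [0.992, 0.13, 0.0, -0.0]
wrist_force: [1.0, -0.9, -0.8]
grip_width: 0.0263
grip_force: 0.0
```

Emit:
servo_tool:
  rows:
    - {"linear": [0.56, -0.58, 0], "spin": 0}
    - {"linear": [0.56, -0.58, 0], "spin": 0}
    - {"linear": [0.56, -0.58, 0], "spin": 0}
    - {"linear": [0.56, -0.58, 0], "spin": 0}
    - {"linear": [0.56, -0.58, 0], "spin": 0}
    - {"linear": [0.56, -0.58, 0], "spin": 0}
    - {"linear": [0.56, -0.58, 0], "spin": 0}
    - {"linear": [0.56, -0.58, 0], "spin": 0}
    - {"linear": [0, 0, 0], "spin": 0}
    - {"linear": [0, 0, 0], "spin": 0}

```text
time_s: 1.9
tool_pos: [0.4485, 0.057, 0.4043]
ee_rot: [0.991, 0.131, -0.001, -0.0]
wrist_force: [0.2, -0.6, 0.1]
grip_width: 0.0007
grip_force: 0.0
```

Run:
```python
from bench import ctrl,cams
from h import *
s=ctrl.read_state();print(s["tool_pos"],s["ee_rot"],s["qpos"],s["grip_width"],s["time_s"])
i=cams.camera_info("wrist");p,d=cams.grab_frame("wrist")
np.savez("w0.npz",p=p,d=d,**i);cv2.imwrite("pics/w0.png",p[:,:,::-1]);print(i,-i["R"].T@i["t"])
```

```text
[0.44854108 0.05696435 0.40428245] [ 9.91397559e-01  1.30883744e-01 -5.70482586e-04 -3.09498767e-05] [-1.33775571e-01  1.51975574e-01  1.70327537e+00 -2.49061086e-04
  1.28745906e+00  1.17456980e+00] 0.0007150372330810148 1.9
{'mtx': array([[375.6223807 ,   0.        , 282.58746425],
       [  0.        , 375.6223807 , 209.62194843],
       [  0.        ,   0.        ,   1.        ]]), 'distortion': array([-0.1037804,  0.       ,  0.       ,  0.       ,  0.       ]), 'R': array([[ 2.59296436e-01, -9.65797363e-01,  9.00769528e-04],
       [-9.26679101e-01, -2.48531029e-01,  2.81954201e-01],
       [-2.72086755e-01, -7.39444436e-02, -9.59427442e-01]]), 't': array([-0.06309476,  0.39063789,  0.51612279])} [0.51878639 0.0743133  0.38509721]
```

View pics/w0.png

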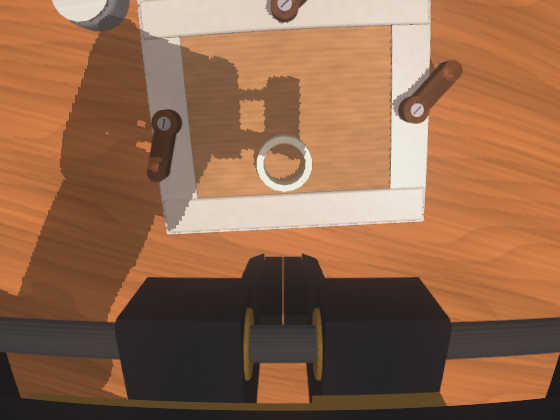

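The wrist view shows the frame with its left screw at (164,124), its right screw at (417,110) and the tape at (284,163). The far button is cut off at the top, so I'll shift the camera about 5 cm along tool x.

Emit:
servo_tool:
  rows:
    - {"linear": [0.6, 0, 0], "spin": 0}
    - {"linear": [0.6, 0, 0], "spin": 0}
    - {"linear": [0, 0, 0], "spin": 0}
    - {"linear": [0, 0, 0], "spin": 0}

```text
time_s: 2.35
tool_pos: [0.5062, 0.0711, 0.4044]
ee_rot: [0.992, 0.129, -0.001, -0.0]
wrist_force: [-0.3, 0.4, -0.1]
grip_width: 0.0005
grip_force: 0.0
```

```bash
cat > look.py <<'E'
import sys
from bench import ctrl,cams
from h import *
s=ctrl.read_state();i=cams.camera_info("wrist");p,d=cams.grab_frame("wrist")
n=sys.argv[1];np.savez(n+".npz",p=p,d=d,**i);cv2.imwrite(f"pics/{n}.png",p[:,:,::-1]);print(s["tool_pos"],s["ee_rot"],s["time_s"])
E
python3 look.py w1
```

```text
[0.50623422 0.07106346 0.40440544] [ 9.91592166e-01  1.29401142e-01 -5.66077511e-04 -3.49369471e-05] 2.35
```

View pics/w1.png

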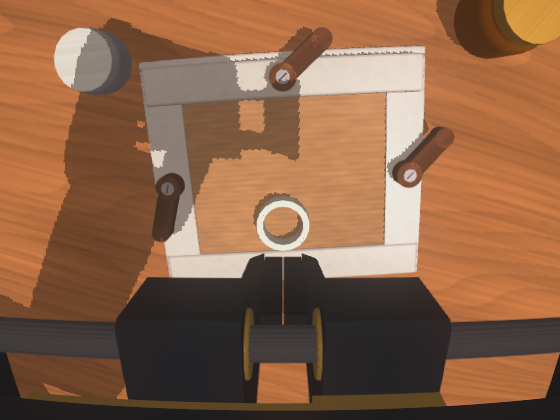

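All three buttons are now in view. Screws are at left (167,188), far (283,76) and right (410,175); free ends are near (161,237), (326,34) and (448,132).

```bash
cat > meas.py <<'E'
from h import *
def meas(name,scr,tips):
    i=np.load(name+".npz");p=i["p"];g=p.min(2).astype(int);S={}
    for k,(u,v) in scr.items():
        w=g[v-6:v+7,u-6:u+7]; m=(w>110).astype(np.uint8)
        yx=np.argwhere(m); c=yx.mean(0)+[v-6,u-6]
        S[k]=cast(i,[c[1],c[0]],.047)[0]
        print(k,"screw px",c[::-1].round(1),len(yx))
    P={k:x[:2] for k,x in S.items()}
    lr=P["left"]-P["right"]; mid=(P["left"]+P["right"])/2
    fx=P["far"]-mid
    yaw=np.arctan2(lr[1],lr[0])-np.pi/2
    print("LR",np.linalg.norm(lr),"far",np.linalg.norm(fx),"yaw",np.degrees(yaw),np.degrees(np.arctan2(fx[1],fx[0])),"mid",mid)
    cl={"left":-90,"right":90,"far":180}
    for k,uv in tips.items():
        t=cast(i,uv,.046)[0][:2]-P[k];a=np.degrees(np.arctan2(t[1],t[0]))
        print(k,P[k].round(4),"len",np.linalg.norm(t).round(4),"dir",a.round(1),"value",((a-cl[k]-np.degrees(yaw))%360).round(1))
    return P,yaw,mid,i
E
python3 - <<'E'
from meas import *
P,yaw,mid,i=meas("w1",dict(left=(167,188),far=(283,76),right=(410,175)),dict(left=(161,239),far=(327,32),right=(449,131)))
R=np.array([[np.cos(yaw),-np.sin(yaw)],[np.sin(yaw),np.cos(yaw)]])
t=cast(i,(283,225),.044)[0][:2];print("tape frame",R.T@(t-mid))
print("jar",R.T@(cast(i,(537,10),.085)[0][:2]-mid),"tin",R.T@(cast(i,(85,60),.045)[0][:2]-mid))
E
```

```text
left screw px [nan nan] 0
far screw px [282.7  75. ] 111
right screw px [409.8 175.1] 139
LR nan far nan yaw nan nan mid [nan nan]
left [nan nan] len nan dir nan value nan
far [0.5972 0.0932] len 0.0517 dir -31.6 value nan
right [ 0.543  -0.0429] len 0.0529 dir -24.5 value nan
tape frame [nan nan]
jar [nan nan] tin [nan nan]meas.py:6: RuntimeWarning: Mean of empty slice.
  yx=np.argwhere(m); c=yx.mean(0)+[v-6,u-6]
  ret = um.true_divide(
```

```bash
sed -i 's/^        w=g.*/        w=g[v-6:v+7,u-6:u+7]; m=(w>(np.percentile(w,5)+np.percentile(w,95))\/2)/' meas.py
python3 - <<'E'
from meas import *
P,yaw,mid,i=meas("w1",dict(left=(167,188),far=(283,76),right=(410,175)),dict(left=(161,239),far=(327,32),right=(449,131)))
R=np.array([[np.cos(yaw),-np.sin(yaw)],[np.sin(yaw),np.cos(yaw)]])
t=cast(i,(283,225),.044)[0][:2];print("tape frame",R.T@(t-mid))
print("jar",R.T@(cast(i,(537,10),.085)[0][:2]-mid),"tin",R.T@(cast(i,(85,60),.045)[0][:2]-mid))
E
```

```text
left screw px [167.  188.2] 125
far screw px [282.5  75. ] 105
right screw px [409.8 175.1] 127
LR 0.22590285461613105 far 0.0937177284764154 yaw 18.033192231645 18.0194982378038 mid [0.50803887 0.06445574]
left [0.4731 0.1719] len 0.0521 dir -177.1 value 254.8
far [0.5972 0.0934] len 0.0519 dir -31.7 value 130.2
right [ 0.543  -0.0429] len 0.0529 dir -24.5 value 227.5
tape frame [-0.04299252  0.00705089]
jar [ 0.13627175 -0.20236841] tin [0.12010071 0.17341878]
```

Emit:
servo_tool:
  rows:
    - {"linear": [0, 0, 0], "spin": -0.294}
    - {"linear": [0, 0, 0], "spin": -0.294}
    - {"linear": [0, 0, 0], "spin": -0.294}
    - {"linear": [0, 0, 0], "spin": -0.294}
    - {"linear": [0, 0, 0], "spin": -0.294}
    - {"linear": [0, 0, 0], "spin": -0.294}
    - {"linear": [0, 0, 0], "spin": 0}
    - {"linear": [0, 0, 0], "spin": 0}

```text
time_s: 3.2
tool_pos: [0.506, 0.0717, 0.405]
ee_rot: [0.842, 0.539, 0.0, 0.0]
wrist_force: [0.6, 0.9, 0.2]
grip_width: 0.0006
grip_force: 0.0
```

Emit:
servo_tool:
  rows:
    - {"linear": [-0.458, 0.483, 0.4], "spin": 0}
    - {"linear": [-0.458, 0.483, 0.4], "spin": 0}
    - {"linear": [-0.458, 0.483, 0.4], "spin": 0}
    - {"linear": [-0.458, 0.483, 0.4], "spin": 0}
    - {"linear": [-0.458, 0.483, 0.4], "spin": 0}
    - {"linear": [0, 0, 0], "spin": 0}
    - {"linear": [0, 0, 0], "spin": 0}
    - {"linear": [0, 0, 0], "spin": 0}

```text
time_s: 4.0
tool_pos: [0.5686, -0.0814, 0.3056]
ee_rot: [0.841, 0.541, 0.0, 0.0]
wrist_force: [0.2, 0.4, -0.3]
grip_width: 0.0001
grip_force: 0.0
```

Emit:
servo_tool:
  rows:
    - {"linear": [-0.03, 0, 0.5], "spin": 0}
    - {"linear": [0, 0, 0.5], "spin": 0}
    - {"linear": [0, 0, 0.5], "spin": 0}
    - {"linear": [0, 0, 0.37], "spin": 0}
    - {"linear": [0, 0, 0.2], "spin": 0}
    - {"linear": [0, 0, 0], "spin": 0}
    - {"linear": [0, 0, 0], "spin": 0}

```text
time_s: 4.7
tool_pos: [0.5685, -0.0833, 0.2024]
ee_rot: [0.841, 0.541, 0.001, 0.001]
wrist_force: [0.2, 0.2, 0.3]
grip_width: 0.0005
grip_force: 0.0
```

```bash
python3 look.py w2
```

```text
[ 0.56851447 -0.08330323  0.20238391] [8.41077354e-01 5.40914221e-01 5.26390655e-04 6.41842799e-04] 4.7
```

View pics/w2.png

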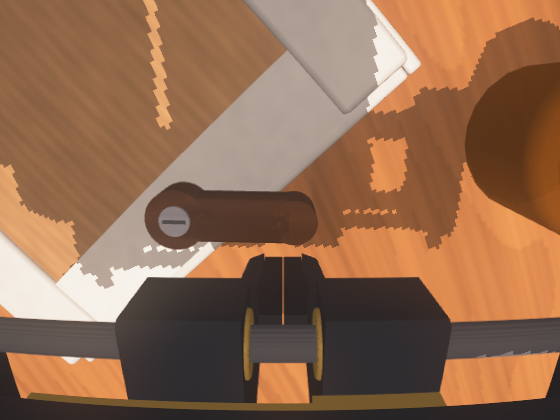

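The bar lies level in the image, from (174,222) to (316,218), and the closed fingers stand just behind it near its free end, as planned. I'll sweep the right button anticlockwise.

Emit:
servo_tool:
  rows:
    - {"linear": [0.06, 0, 0], "spin": 0}
    - {"linear": [0.06, 0, 0], "spin": 0}
    - {"linear": [0.071, 0.03, 0], "spin": -0.1745}
    - {"linear": [0.071, 0.03, 0], "spin": -0.1745}
    - {"linear": [0.071, 0.03, 0], "spin": -0.1745}
    - {"linear": [0.071, 0.03, 0], "spin": -0.1745}
    - {"linear": [0.071, 0.03, 0], "spin": -0.1745}
    - {"linear": [0.071, 0.03, 0], "spin": -0.1745}
    - {"linear": [0.071, 0.03, 0], "spin": -0.1745}
    - {"linear": [0.071, 0.03, 0], "spin": -0.1745}

```text
time_s: 5.75
tool_pos: [0.5865, -0.0519, 0.202]
ee_rot: [0.604, 0.797, 0.001, 0.001]
wrist_force: [2.7, -0.6, 0.7]
grip_width: 0.0004
grip_force: 1.2
```

Emit:
servo_tool:
  rows:
    - {"linear": [0.071, 0.03, 0], "spin": -0.1745}
    - {"linear": [0.071, 0.03, 0], "spin": -0.1745}
    - {"linear": [0.071, 0.03, 0], "spin": -0.1745}
    - {"linear": [0.071, 0.03, 0], "spin": -0.1745}
    - {"linear": [0.071, 0.03, 0], "spin": -0.1745}
    - {"linear": [0.071, 0.03, 0], "spin": -0.1745}
    - {"linear": [0.071, 0.03, 0], "spin": -0.1745}
    - {"linear": [0.071, 0.03, 0], "spin": -0.1745}
    - {"linear": [0, 0, 0], "spin": 0}

```text
time_s: 6.65
tool_pos: [0.5807, -0.0217, 0.2017]
ee_rot: [0.296, 0.955, 0.0, 0.0]
wrist_force: [0.1, -0.2, -0.5]
grip_width: 0.0003
grip_force: 0.0
```

Run:
```python
from bench import ctrl
import numpy as np
s=ctrl.read_state();q=s["ee_rot"];ty=np.degrees(2*np.arctan2(q[1],q[0]))-90
a=np.radians(ty);d=s["tool_pos"][:2]-np.array([.543,-.0429]);print(ty,"r",d@[np.cos(a),np.sin(a)],"o",d@[np.sin(a),-np.cos(a)],s["wrist_force"])
```

```text
55.53245071437129 r 0.038799230523604525 o 0.01906726037178006 [ 0.05352211 -0.19043265 -0.50108314]
```

Emit:
servo_tool:
  rows:
    - {"linear": [0.071, 0.03, 0], "spin": -0.1745}
    - {"linear": [0.071, 0.03, 0], "spin": -0.1745}
    - {"linear": [0.071, 0.03, 0], "spin": -0.1745}
    - {"linear": [0.071, 0.03, 0], "spin": -0.1745}
    - {"linear": [0.071, 0.03, 0], "spin": -0.1745}
    - {"linear": [0.071, 0.03, 0], "spin": -0.1745}
    - {"linear": [0.071, 0.03, 0], "spin": -0.1745}
    - {"linear": [0.071, 0.03, 0], "spin": -0.1745}
    - {"linear": [0.071, 0.03, 0], "spin": -0.1745}
    - {"linear": [0.071, 0.03, 0], "spin": -0.1745}

```text
time_s: 7.65
tool_pos: [0.5502, -0.0004, 0.2016]
ee_rot: [-0.135, 0.991, 0.0, 0.001]
wrist_force: [2.4, 3.4, 0.5]
grip_width: 0.0006
grip_force: 1.8
```

Emit:
servo_tool:
  rows:
    - {"linear": [0, 0, 0], "spin": 0}
    - {"linear": [0, 0, 0], "spin": 0}

```text
time_s: 7.85
tool_pos: [0.5502, -0.0007, 0.2015]
ee_rot: [-0.133, 0.991, 0.0, 0.0]
wrist_force: [1.1, 1.8, 0.8]
grip_width: 0.0002
grip_force: 1.1
```

```bash
python3 look.py w3
python3 - <<'E'
from bench import ctrl
import numpy as np
s=ctrl.read_state();q=s["ee_rot"];ty=np.degrees(2*np.arctan2(q[1],q[0]))-90
a=np.radians(ty);d=s["tool_pos"][:2]-np.array([.543,-.0429]);print(ty,"r",d@[np.cos(a),np.sin(a)],"o",d@[np.sin(a),-np.cos(a)],s["wrist_force"])
E
```

```text
[ 0.55015055 -0.00074181  0.20146871] [-1.32670826e-01  9.91160120e-01  1.38463654e-05  2.61411312e-04] 7.85
105.27774737539514 r 0.03873576331261777 o 0.018011533536744347 [1.31852106 2.19387818 1.21860949]
```

View pics/w3.png

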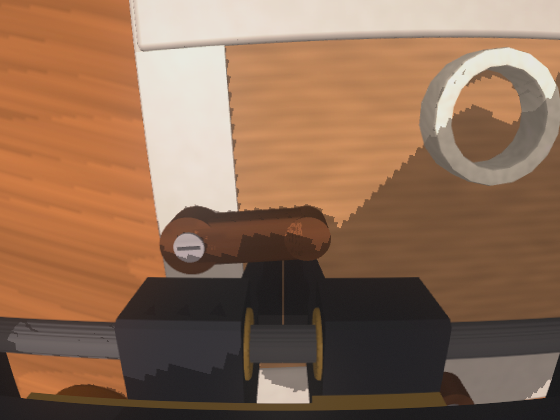

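The button is nearly in, with its screw at (189,246) and free end at (330,234). The rail's inner edge runs from (226,46) to (238,205), so I can measure the button against it.

Run:
```python
from h import *
i=np.load("w3.npz")
A=lambda a,b,z1,z2:(lambda v:np.degrees(np.arctan2(v[1],v[0])).round(2))((cast(i,b,z2)-cast(i,a,z1))[0])
s=cast(i,(189,246.5),.047)[0];print(s, cast(i,(330,234),.046)[0]-s)
print("bar",A((189,246.5),(330,234),.047,.046))
print("rail inner",A((238,205),(226,46),.028,.028),"outer",A((161,200),(140,48),.028,.028),"near inner edge",A((235,44),(560,37),.028,.028))
# bar edges: dark profile columns
p=i["p"]
for u in(225,245,265,285,300):
    print(u,[(v,int(p[v,u].max())) for v in range(203,272,3)])
```

```text
[ 0.54312243 -0.04216687  0.047     ] [-0.01910869  0.05157179 -0.001     ]
bar 110.33
rail inner -162.19 outer -161.26 near inner edge 108.4
225 [(203, 230), (206, 231), (209, 231), (212, 119), (215, 71), (218, 74), (221, 82), (224, 107), (227, 111), (230, 110), (233, 106), (236, 101), (239, 100), (242, 98), (245, 99), (248, 96), (251, 95), (254, 63), (257, 62), (260, 63), (263, 76), (266, 141), (269, 141)]
245 [(203, 194), (206, 201), (209, 143), (212, 70), (215, 73), (218, 74), (221, 95), (224, 108), (227, 111), (230, 110), (233, 108), (236, 69), (239, 67), (242, 67), (245, 66), (248, 64), (251, 62), (254, 62), (257, 63), (260, 62), (263, 116), (266, 114), (269, 56)]
265 [(203, 190), (206, 195), (209, 138), (212, 69), (215, 72), (218, 76), (221, 104), (224, 111), (227, 110), (230, 109), (233, 106), (236, 71), (239, 65), (242, 66), (245, 64), (248, 63), (251, 62), (254, 62), (257, 61), (260, 58), (263, 35), (266, 35), (269, 34)]
285 [(203, 193), (206, 196), (209, 67), (212, 70), (215, 71), (218, 89), (221, 107), (224, 111), (227, 111), (230, 108), (233, 117), (236, 89), (239, 75), (242, 72), (245, 68), (248, 62), (251, 63), (254, 62), (257, 62), (260, 40), (263, 36), (266, 35), (269, 34)]
300 [(203, 195), (206, 123), (209, 65), (212, 70), (215, 72), (218, 88), (221, 114), (224, 151), (227, 154), (230, 149), (233, 146), (236, 82), (239, 75), (242, 73), (245, 72), (248, 69), (251, 65), (254, 66), (257, 69), (260, 38), (263, 36), (266, 34), (269, 34)]
```

Run:
```python
from h import *
i=np.load("w3.npz")
A=lambda a,b,z:(lambda v:np.degrees(np.arctan2(v[1],v[0])).round(2))((cast(i,b,z)-cast(i,a,z))[0])
print(A((225,243),(300,237.7),.046),A((189,246.5),(331,235.6),.0465), A((225,222.5),(300,217),.046),A((225,264),(300,258),.046))
```

```text
109.63 110.01 109.67 110.33
```

The bar reads about 109.8° against a target of 108°, so it is within about 1.7°. I'll confirm that later from the high view. Next I'll retreat and turn for the far button.

Emit:
servo_tool:
  rows:
    - {"linear": [-0.1, 0, 0], "spin": 0}
    - {"linear": [-0.1, 0, 0], "spin": 0}
    - {"linear": [0, 0, -0.4], "spin": 0}
    - {"linear": [0, 0, -0.6], "spin": 0.29}
    - {"linear": [0, 0, -0.6], "spin": 0.29}
    - {"linear": [0, 0, 0], "spin": 0.29}
    - {"linear": [0, 0, 0], "spin": 0.29}
    - {"linear": [0, 0, 0], "spin": 0.29}
    - {"linear": [0, 0, 0], "spin": 0.29}
    - {"linear": [0, 0, 0], "spin": 0.29}

```text
time_s: 8.9
tool_pos: [0.5599, 0.0018, 0.2811]
ee_rot: [0.367, 0.93, -0.0, -0.0]
wrist_force: [0.4, -0.2, -0.3]
grip_width: 0.0005
grip_force: 0.0
```

Emit:
servo_tool:
  rows:
    - {"linear": [0, 0, 0], "spin": 0.29}
    - {"linear": [0, 0, 0], "spin": 0.29}
    - {"linear": [0, 0, 0], "spin": 0.29}
    - {"linear": [0, 0, 0], "spin": 0.29}
    - {"linear": [0, 0, 0], "spin": 0.29}
    - {"linear": [0, 0, 0], "spin": 0.29}
    - {"linear": [0, 0, 0], "spin": 0.29}
    - {"linear": [0, 0, 0], "spin": 0.29}
    - {"linear": [0, 0, 0], "spin": 0.14}
    - {"linear": [0, 0, 0], "spin": 0}

```text
time_s: 9.9
tool_pos: [0.5598, 0.0018, 0.2811]
ee_rot: [0.835, 0.55, -0.0, -0.0]
wrist_force: [-0.1, 0.3, 0.4]
grip_width: 0.0005
grip_force: 0.0
```

```bash
cat > rel.py <<'E'
import sys
from bench import ctrl
import numpy as np
P=dict(left=(.4731,.1719),far=(.5972,.0934),right=(.5430,-.0429))
def rel(k):
    s=ctrl.read_state();q=s["ee_rot"];ty=np.degrees(2*np.arctan2(q[1],q[0]))-90
    a=np.radians(ty);d=s["tool_pos"][:2]-np.array(P[k])
    print("thy",ty.round(2),"y",(d@[np.cos(a),np.sin(a)]).round(4),"x",(d@[-np.sin(a),np.cos(a)]).round(4),"z",s["tool_pos"][2].round(4),s["wrist_force"].round(1),s["qpos"].round(2))
rel(sys.argv[1])
E
python3 rel.py far
```

```text
thy -23.25 y 0.0018 x -0.0989 z 0.2811 [-0.1  0.3  0.4] [-0.21  0.51  1.55 -0.    1.08  0.2 ]
```

Emit:
servo_tool:
  rows:
    - {"linear": [0, 0, 0], "spin": 0.293}
    - {"linear": [0.623, 0.119, 0], "spin": 0}
    - {"linear": [0.623, 0.119, 0], "spin": 0}
    - {"linear": [0.623, 0.119, 0], "spin": 0}
    - {"linear": [0.623, 0.119, 0], "spin": 0}
    - {"linear": [0, 0, 0.4], "spin": 0}
    - {"linear": [0, 0, 0], "spin": 0}
    - {"linear": [0, 0, 0], "spin": 0}

```text
time_s: 10.7
tool_pos: [0.645, 0.0953, 0.2611]
ee_rot: [0.873, 0.488, -0.001, -0.0]
wrist_force: [0.1, 0.5, -0.5]
grip_width: 0.0006
grip_force: 0.0
```

```bash
python3 rel.py far
```

```text
thy -31.53 y 0.0398 x 0.0266 z 0.2611 [ 0.1  0.5 -0.5] [-0.03  0.72  1.24 -0.    1.18  0.52]
```

Emit:
servo_tool:
  rows:
    - {"linear": [0, 0, 0.5], "spin": 0}
    - {"linear": [0, 0, 0.47], "spin": 0}
    - {"linear": [0, 0, 0.2], "spin": 0}
    - {"linear": [0, 0, 0], "spin": 0}
    - {"linear": [-0.06, 0, 0], "spin": 0}
    - {"linear": [-0.06, 0, 0], "spin": 0}
    - {"linear": [-0.071, 0.033, 0], "spin": 0.1745}
    - {"linear": [-0.071, 0.033, 0], "spin": 0.1745}
    - {"linear": [-0.071, 0.033, 0], "spin": 0.1745}
    - {"linear": [-0.071, 0.033, 0], "spin": 0.1745}

```text
time_s: 11.7
tool_pos: [0.6382, 0.0752, 0.204]
ee_rot: [0.945, 0.327, 0.001, 0.0]
wrist_force: [0.1, 2.6, 0.7]
grip_width: 0.0003
grip_force: 0.8
```

```bash
python3 rel.py far
```

```text
thy -51.77 y 0.0397 x 0.021 z 0.204 [0.1 2.6 0.7] [-0.06  0.77  1.32  0.    1.05  0.84]
```

Emit:
servo_tool:
  rows:
    - {"linear": [-0.071, 0.033, 0], "spin": 0.1745}
    - {"linear": [-0.071, 0.033, 0], "spin": 0.1745}
    - {"linear": [-0.071, 0.033, 0], "spin": 0.1745}
    - {"linear": [-0.071, 0.033, 0], "spin": 0.1745}
    - {"linear": [-0.071, 0.033, 0], "spin": 0.1745}
    - {"linear": [-0.071, 0.033, 0], "spin": 0.1745}
    - {"linear": [-0.071, 0.033, 0], "spin": 0.1745}
    - {"linear": [-0.071, 0.033, 0], "spin": 0.1745}
    - {"linear": [-0.071, 0.033, 0], "spin": 0.1745}
    - {"linear": [-0.071, 0.033, 0], "spin": 0.1745}

```text
time_s: 12.7
tool_pos: [0.6096, 0.05, 0.2041]
ee_rot: [0.995, -0.103, 0.001, 0.0]
wrist_force: [1.9, -1.2, -0.3]
grip_width: 0.0004
grip_force: 1.0
```

```bash
python3 rel.py far
```

```text
thy -101.77 y 0.04 x 0.021 z 0.2041 [ 1.9 -1.2 -0.3] [-0.11  0.71  1.43 -0.    1.    1.67]
```

Emit:
servo_tool:
  rows:
    - {"linear": [-0.071, 0.033, 0], "spin": 0.1745}
    - {"linear": [-0.071, 0.033, 0], "spin": 0.1745}
    - {"linear": [-0.071, 0.033, 0], "spin": 0.1745}
    - {"linear": [-0.071, 0.033, 0], "spin": 0.1745}
    - {"linear": [-0.071, 0.033, 0], "spin": 0.1745}
    - {"linear": [-0.071, 0.033, 0], "spin": 0.1745}
    - {"linear": [-0.071, 0.033, 0], "spin": 0.1745}
    - {"linear": [-0.071, 0.033, 0], "spin": 0.1745}
    - {"linear": [-0.071, 0.033, 0], "spin": 0.1745}
    - {"linear": [-0.071, 0.033, 0], "spin": 0.1745}

```text
time_s: 13.7
tool_pos: [0.5718, 0.0558, 0.2037]
ee_rot: [0.858, -0.513, 0.001, 0.0]
wrist_force: [-2.0, -2.9, 0.8]
grip_width: 0.0007
grip_force: 1.5
```

```bash
python3 look.py w4; python3 rel.py far
```

```text
[0.57181767 0.05582195 0.20373397] [ 8.58275185e-01 -5.13189263e-01  6.10082762e-04  3.38162254e-04] 13.7
thy -151.98 y 0.0402 x 0.0207 z 0.2036 [-1.6 -1.2  0.2] [-0.11  0.65  1.56 -0.    0.94  2.55]
```

View pics/w4.png

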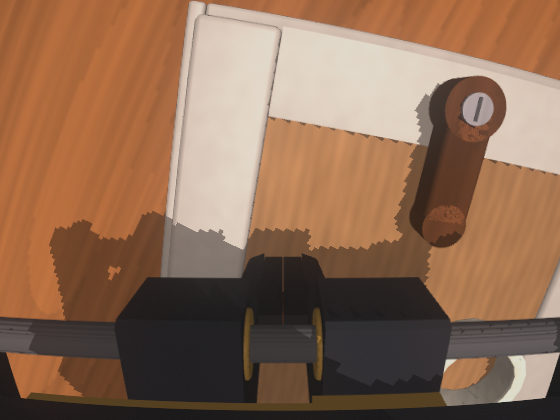

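This view looks toward the frame's right side. It shows the right button, screw (478,108) and free end (440,235), with the far button hidden behind the fingers. I'll measure button angles numerically from depth (points at button-top height), testing on w1 and w4.

```bash
cat > ang.py <<'E'
import sys
from h import *
P=dict(left=(.4731,.1719),far=(.5972,.0934),right=(.5430,-.0429));CL=dict(left=-72,right=108,far=198)
def ang(n):
    i=np.load(n+".npz");d=i["d"];v,u=np.mgrid[:420,:560]
    nn=cv2.undistortPoints(np.c_[u.ravel(),v.ravel()].astype(float).reshape(-1,1,2),i["mtx"],i["distortion"]).reshape(-1,2)
    X=(np.c_[nn,np.ones(len(nn))]*d.reshape(-1,1)-i["t"])@i["R"]
    X=X[d.ravel()>0]
    for k,p in P.items():
        D=X[:,:2]-p;r=np.hypot(*D.T);near=(r<.062)&(X[:,2]>.041)&(X[:,2]<.052)
        if near.sum()<60: print(k,"few",near.sum());continue
        o=D[near&(r<.062)];ri=np.hypot(*o.T);hd=o[(ri<.011)].mean(0) if (ri<.011).any() else np.nan*o[0]
        b=o[(ri>.018)&(ri<.052)];c=b.mean(0)
        # line fit through bar part
        l=cv2.fitLine(b.astype(np.float32),cv2.DIST_HUBER,0,1e-4,1e-4).ravel();l=l[:2]*np.sign(l[:2]@c)
        a=np.degrees(np.arctan2(l[1],l[0]));a2=np.degrees(np.arctan2(*(c[::-1])))
        f=lambda a:((a-CL[k]+180)%360-180).round(1)
        print(k,near.sum(),"z",np.median(X[near,2]).round(4),"maxr",ri.max().round(4),"head",hd.round(4),"off: line",f(a),"from pivot",f(a2))
for n in sys.argv[1:]: print(n);ang(n)
E
python3 ang.py w1 w3 w4
```

```text
w1
left 1323 z 0.0468 maxr 0.0552 head [ 0.0002 -0.0001] off: line -110.3 from pivot -105.1
far 1718 z 0.047 maxr 0.0541 head [-0.     -0.0001] off: line 131.8 from pivot 129.4
right 1488 z 0.047 maxr 0.0547 head [0.0001 0.0002] off: line -136.7 from pivot -130.7
w3
left few 0ang.py:13: RuntimeWarning: Mean of empty slice.
  b=o[(ri>.018)&(ri<.052)];c=b.mean(0)
  ret = um.true_divide(
Traceback (most recent call last):
  File "ang.py", line 19, in <module>
    for n in sys.argv[1:]: print(n);ang(n)
                                    ~~~^^^
  File "ang.py", line 15, in ang
    l=cv2.fitLine(b.astype(np.float32),cv2.DIST_HUBER,0,1e-4,1e-4).ravel();l=l[:2]*np.sign(l[:2]@c)
      ~~~~~~~~~~~^^^^^^^^^^^^^^^^^^^^^^^^^^^^^^^^^^^^^^^^^^^^^^^^^
cv2.error: OpenCV(4.12.0) /io/opencv/modules/imgproc/src/linefit.cpp:50: error: (-215:Assertion failed) count > 0 in function 'fitLine2D_wods'
```

Emit:
servo_tool:
  rows:
    - {"linear": [-0.071, 0.033, 0], "spin": 0.1745}
    - {"linear": [-0.043, 0.02, 0], "spin": 0.105}
    - {"linear": [0, 0, 0], "spin": 0}
    - {"linear": [0.1, 0, 0], "spin": 0}
    - {"linear": [0.1, 0, 0], "spin": 0}
    - {"linear": [0, 0, -0.4], "spin": 0}
    - {"linear": [0, 0, -0.8], "spin": -0.29}
    - {"linear": [0, 0, -0.8], "spin": -0.29}
    - {"linear": [0, 0, -0.8], "spin": -0.29}
    - {"linear": [0, 0, -0.8], "spin": -0.29}

```text
time_s: 14.75
tool_pos: [0.5705, 0.0507, 0.3847]
ee_rot: [0.951, -0.308, 0.0, -0.0]
wrist_force: [0.5, -0.1, 0.2]
grip_width: 0.0007
grip_force: 0.0
```

Emit:
servo_tool:
  rows:
    - {"linear": [0, 0, -0.3], "spin": -0.29}
    - {"linear": [0, 0, 0], "spin": -0.29}
    - {"linear": [0, 0, 0], "spin": -0.29}
    - {"linear": [0, 0, 0], "spin": -0.29}
    - {"linear": [0, 0, 0], "spin": -0.29}
    - {"linear": [0, 0, 0], "spin": -0.29}
    - {"linear": [0, 0, 0], "spin": 0}
    - {"linear": [0, 0, 0], "spin": 0}

```text
time_s: 15.55
tool_pos: [0.5707, 0.0508, 0.3978]
ee_rot: [0.993, 0.116, 0.0, -0.0]
wrist_force: [-0.2, 0.3, 0.1]
grip_width: 0.0008
grip_force: 0.0
```

```bash
python3 rel.py far; python3 look.py w5; python3 ang.py w5
```

```text
thy -76.68 y 0.0353 x -0.0356 z 0.3978 [-0.2  0.3  0.1] [-0.12  0.42  1.36  0.    1.36  1.22]
[0.57068734 0.05080341 0.39781248] [ 9.93250724e-01  1.15986982e-01  1.35533223e-04 -2.01920457e-05] 15.55
w5
left 1087 z 0.0467 maxr 0.054 head [ 0.0003 -0.0002] off: line -122.3 from pivot -106.8
far 1528 z 0.0469 maxr 0.0554 head [ 0.0001 -0.    ] off: line 8.0 from pivot 6.4
right 1372 z 0.0469 maxr 0.0556 head [0.0002 0.0004] off: line 4.8 from pivot -2.2
```

```bash
cat > ang2.py <<'E'
import sys
from h import *
P=dict(left=(.4731,.1719),far=(.5972,.0934),right=(.5430,-.0429));CL=dict(left=-72,right=108,far=198)
def ang(n):
    i=np.load(n+".npz");d=i["d"];v,u=np.mgrid[:420,:560]
    nn=cv2.undistortPoints(np.c_[u.ravel(),v.ravel()].astype(float).reshape(-1,1,2),i["mtx"],i["distortion"]).reshape(-1,2)
    X=(np.c_[nn,np.ones(len(nn))]*d.reshape(-1,1)-i["t"])@i["R"]
    X=X[(d.ravel()>0)&(X[:,2]>.0445)&(X[:,2]<.05)]
    for k,p in P.items():
        D=X[:,:2]-p;r=np.hypot(*D.T);a=np.degrees(np.arctan2(D[:,1],D[:,0]));a=(a-CL[k]+180)%360-180
        out=[]
        for lo in range(14,54,5):
            m=(r>lo/1e3)&(r<lo/1e3+.005)
            if m.sum()>5:
                c=np.median(a[m]);w=np.radians((a[m]-c+180)%360-180)*r[m]*1e3;mid=c+np.degrees((np.percentile(w,2)+np.percentile(w,98))/2/(lo+2.5));out.append((lo,int(m.sum()),round(float(mid),1),round(float(np.ptp(np.percentile(w,[2,98]))),1)))
        print(k,out)
for n in sys.argv[1:]: print(n);ang(n)
E
python3 ang2.py w3 w4 w5
```

```text
w3
left []
far []
right [(14, 583, 1.8, 17.9), (19, 575, 1.9, 17.3), (24, 647, 0.2, 18.5), (29, 640, -1.5, 20.2), (34, 636, -1.3, 20.7), (39, 649, -1.3, 21.0), (44, 683, -1.0, 21.0), (49, 548, -0.7, 19.1)]
w4
left []
far [(39, 65, 40.0, 33.2), (44, 128, 55.2, 7.2), (49, 79, 48.7, 4.2)]
right [(14, 639, -4.0, 18.1), (19, 613, -2.4, 17.4), (24, 602, -1.9, 17.2), (29, 578, -1.3, 17.1), (34, 556, -0.8, 17.1), (39, 547, -0.7, 17.0), (44, 554, -0.2, 17.6), (49, 475, -0.0, 16.8)]
w5
left [(14, 90, -105.5, 18.1), (19, 84, -104.4, 17.4), (24, 80, -105.4, 17.2), (29, 76, -105.5, 16.8), (34, 70, -106.7, 16.5), (39, 53, -109.1, 12.3), (44, 50, -111.2, 10.4), (49, 31, -111.6, 8.2)]
far [(14, 119, 3.8, 18.1), (19, 113, 4.6, 18.0), (24, 118, 5.5, 17.5), (29, 108, 5.9, 17.1), (34, 106, 6.1, 17.1), (39, 107, 6.3, 17.2), (44, 107, 6.3, 17.5), (49, 91, 6.1, 15.6)]
right [(14, 106, -3.2, 18.3), (19, 93, -2.5, 17.5), (24, 94, -1.2, 17.2), (29, 98, -1.1, 17.4), (34, 98, -0.5, 17.7), (39, 94, -0.7, 17.1), (44, 101, -0.3, 17.1), (49, 86, -0.1, 16.1)]
```

The frame hasn't moved (heads within 0.4 mm). The right button is about +1.5° off and the far one is about 7° short. I'll nudge the far one again from its −y side, with the tool square to the frame (θy = 18°).

Emit:
servo_tool:
  rows:
    - {"linear": [0, 0, 0], "spin": -0.299}
    - {"linear": [0, 0, 0], "spin": -0.299}
    - {"linear": [0, 0, 0], "spin": -0.299}
    - {"linear": [0, 0, 0], "spin": -0.299}
    - {"linear": [0, 0, 0], "spin": -0.299}
    - {"linear": [0, 0, 0], "spin": -0.299}
    - {"linear": [0, 0, 0], "spin": -0.299}
    - {"linear": [0, 0, 0], "spin": -0.299}
    - {"linear": [0, 0, 0], "spin": -0.299}
    - {"linear": [0, 0, 0], "spin": -0.299}

```text
time_s: 16.6
tool_pos: [0.5706, 0.051, 0.3978]
ee_rot: [0.647, 0.763, 0.0, 0.0]
wrist_force: [0.1, -0.9, 0.6]
grip_width: 0.0005
grip_force: 0.0
```

Emit:
servo_tool:
  rows:
    - {"linear": [0, 0, 0], "spin": -0.299}
    - {"linear": [0, 0, 0], "spin": 0}
    - {"linear": [0, 0, 0], "spin": 0}

```text
time_s: 16.9
tool_pos: [0.5706, 0.051, 0.3977]
ee_rot: [0.592, 0.806, 0.0, 0.0]
wrist_force: [0.9, -0.1, 0.7]
grip_width: 0.0003
grip_force: 0.0
```

```bash
python3 rel.py far
```

```text
thy 17.44 y -0.0381 x -0.0325 z 0.3977 [ 0.9 -0.1  0.7] [-0.12  0.42  1.36  0.    1.36 -0.42]
```

Emit:
servo_tool:
  rows:
    - {"linear": [0, 0, 0.8], "spin": -0.02}
    - {"linear": [0, 0, 0.8], "spin": 0}
    - {"linear": [0, 0, 0.8], "spin": 0}
    - {"linear": [0, 0, 0.8], "spin": 0}
    - {"linear": [0, 0, 0.48], "spin": 0}
    - {"linear": [0, 0, 0.2], "spin": 0}
    - {"linear": [0.1, 0, 0], "spin": 0}
    - {"linear": [0.1, 0, 0], "spin": 0}
    - {"linear": [0.06, 0, 0], "spin": 0}
    - {"linear": [0, 0, 0], "spin": 0}

```text
time_s: 17.9
tool_pos: [0.5666, 0.0639, 0.2049]
ee_rot: [0.585, 0.811, 0.001, 0.001]
wrist_force: [0.1, -0.1, -0.1]
grip_width: 0.0005
grip_force: 0.0
```

```bash
python3 look.py w6; python3 rel.py far; python3 ang2.py w6
```

```text
[0.56658897 0.06388578 0.20492311] [5.85452756e-01 8.10705909e-01 5.42860147e-04 8.39166459e-04] 17.9
thy 18.32 y -0.0384 x -0.0186 z 0.2047 [-0.2  0.1  1.2] [-0.09  0.64  1.57  0.    0.93 -0.41]
w6
left []
far [(14, 574, -4.4, 18.2), (19, 553, -2.3, 17.5), (24, 595, 1.0, 19.4), (29, 611, 2.3, 20.5), (34, 625, 2.4, 20.5), (39, 612, 2.2, 20.2), (44, 627, 2.1, 20.1), (49, 550, 1.5, 17.9)]
right []
```

```bash
sed -i 's/>.0445/>.0458/' ang2.py; cat >> ang2.py <<'E'
E
python3 ang2.py w1 w3 w4 w5 w6
```

```text
w1
left [(14, 80, -106.1, 16.0), (19, 80, -104.4, 16.2), (24, 79, -106.3, 15.1), (29, 72, -105.5, 15.2), (34, 77, -106.3, 15.8), (39, 74, -106.9, 15.8), (44, 80, -106.5, 16.6), (49, 64, -106.6, 15.1)]
far [(14, 121, 127.6, 17.4), (19, 111, 128.3, 16.0), (24, 111, 128.2, 17.3), (29, 112, 128.9, 16.2), (34, 112, 129.7, 15.6), (39, 119, 129.9, 16.6), (44, 108, 130.1, 16.5), (49, 90, 130.1, 14.4)]
right [(14, 96, -129.6, 17.6), (19, 98, -130.8, 15.9), (24, 91, -131.0, 16.4), (29, 97, -131.9, 17.2), (34, 93, -132.4, 16.0), (39, 99, -132.7, 16.5), (44, 106, -132.8, 17.3), (49, 81, -132.3, 15.0)]
w3
left []
far []
right [(14, 528, 0.9, 17.3), (19, 535, 1.4, 17.0), (24, 599, -0.1, 18.1), (29, 574, -1.7, 19.9), (34, 574, -1.5, 20.3), (39, 594, -1.5, 20.6), (44, 628, -1.0, 20.6), (49, 511, -0.7, 19.1)]
w4
left []
far [(39, 56, 40.0, 33.3), (44, 99, 55.2, 7.1), (49, 59, 48.7, 4.2)]
right [(14, 595, -3.7, 17.8), (19, 552, -1.8, 16.7), (24, 541, -1.5, 16.7), (29, 522, -1.3, 16.8), (34, 508, -0.5, 16.8), (39, 502, -0.5, 16.7), (44, 515, -0.1, 17.4), (49, 449, 0.1, 16.5)]
w5
left [(14, 74, -106.8, 16.9), (19, 72, -104.9, 16.6), (24, 77, -105.0, 16.8), (29, 66, -106.0, 16.1), (34, 60, -106.7, 16.1), (39, 41, -108.8, 12.2), (44, 45, -111.2, 10.5), (49, 29, -111.7, 8.1)]
far [(14, 105, 4.9, 17.1), (19, 89, 5.5, 16.4), (24, 101, 5.2, 16.6), (29, 92, 5.7, 16.3), (34, 95, 6.1, 16.7), (39, 94, 6.3, 16.8), (44, 98, 6.2, 17.4), (49, 90, 6.1, 15.6)]
right [(14, 93, -2.3, 17.8), (19, 88, -2.5, 17.5), (24, 83, -1.9, 16.4), (29, 91, -1.3, 17.2), (34, 88, 0.2, 16.8), (39, 87, -0.6, 16.6), (44, 94, -0.2, 17.0), (49, 82, -0.1, 16.1)]
w6
left []
far [(14, 533, -3.9, 17.6), (19, 513, -1.9, 17.0), (24, 546, 1.4, 18.9), (29, 558, 2.6, 20.0), (34, 574, 2.6, 20.2), (39, 554, 2.4, 19.7), (44, 593, 2.2, 19.8), (49, 525, 1.5, 17.8)]
right []
```

Emit:
servo_tool:
  rows:
    - {"linear": [-0.1, 0, 0], "spin": 0}
    - {"linear": [-0.1, 0, 0], "spin": 0}
    - {"linear": [0, 0, -0.4], "spin": 0}
    - {"linear": [0, 0, -0.8], "spin": 0}
    - {"linear": [0, 0, -0.8], "spin": 0}
    - {"linear": [0, 0, -0.8], "spin": 0.267}
    - {"linear": [0, 0, -0.8], "spin": 0.267}
    - {"linear": [0, 0, 0], "spin": 0}
    - {"linear": [0, 0, 0], "spin": 0}

```text
time_s: 18.85
tool_pos: [0.5696, 0.0535, 0.3839]
ee_rot: [0.688, 0.726, 0.0, 0.0]
wrist_force: [-0.1, -0.1, -0.5]
grip_width: 0.0005
grip_force: 0.0
```

```bash
python3 look.py w7; python3 rel.py left; python3 ang2.py w7
```

```text
[0.56961773 0.0535092  0.38391796] [6.87963769e-01 7.25744869e-01 3.08404722e-04 3.76333452e-04] 18.85
thy 3.07 y 0.09 x -0.1233 z 0.3828 [-0.4  0.2 -1.3] [-0.11  0.43  1.38  0.    1.33 -0.16]
w7
left [(14, 134, -106.0, 17.8), (19, 123, -107.2, 16.7), (24, 128, -106.3, 16.6), (29, 120, -106.6, 17.4), (34, 115, -107.2, 16.3), (39, 121, -106.8, 15.8), (44, 125, -106.9, 17.3), (49, 105, -107.4, 15.1)]
far [(14, 119, -2.7, 17.2), (19, 117, -2.0, 17.2), (24, 111, -0.2, 16.5), (29, 110, -0.2, 16.6), (34, 111, 0.4, 16.7), (39, 110, 0.5, 16.0), (44, 117, 0.7, 16.9), (49, 102, 0.6, 15.5)]
right [(14, 57, 11.8, 11.0), (19, 73, 4.2, 13.7), (24, 88, -0.7, 16.2), (29, 98, 0.3, 17.1), (34, 94, 0.2, 16.6), (39, 96, 0.4, 16.9), (44, 97, 0.3, 17.0), (49, 93, 0.8, 16.4)]
```

Emit:
servo_tool:
  rows:
    - {"linear": [0.605, -0.52, 0], "spin": 0}
    - {"linear": [0.605, -0.52, 0], "spin": 0}
    - {"linear": [0.605, -0.52, 0], "spin": 0}
    - {"linear": [0.605, -0.52, 0], "spin": 0}
    - {"linear": [0.605, -0.52, 0], "spin": 0}
    - {"linear": [0, 0, 0.8], "spin": 0.05}
    - {"linear": [0, 0, 0.8], "spin": 0}
    - {"linear": [0, 0, 0.4], "spin": 0}
    - {"linear": [0, 0, 0], "spin": 0}
    - {"linear": [0, 0, 0], "spin": 0}

```text
time_s: 19.9
tool_pos: [0.432, 0.198, 0.2836]
ee_rot: [0.697, 0.717, -0.0, -0.0]
wrist_force: [0.6, 0.0, 0.5]
grip_width: 0.0008
grip_force: 0.0
```

```bash
python3 rel.py left
```

```text
thy 1.61 y -0.0404 x 0.0272 z 0.2836 [0.6 0.  0.5] [0.18 0.35 1.8  0.   1.   0.15]
```

Emit:
servo_tool:
  rows:
    - {"linear": [0, 0, 0.7], "spin": 0}
    - {"linear": [0, 0, 0.6], "spin": 0}
    - {"linear": [0, 0, 0.3], "spin": 0}
    - {"linear": [0, 0, 0], "spin": 0}
    - {"linear": [-0.06, 0, 0], "spin": 0}
    - {"linear": [-0.07, 0, 0], "spin": 0}
    - {"linear": [-0.071, -0.033, 0], "spin": -0.1745}
    - {"linear": [-0.071, -0.033, 0], "spin": -0.1745}
    - {"linear": [-0.071, -0.033, 0], "spin": -0.1745}
    - {"linear": [-0.071, -0.033, 0], "spin": -0.1745}

```text
time_s: 20.9
tool_pos: [0.4282, 0.1764, 0.2051]
ee_rot: [0.561, 0.828, 0.001, 0.001]
wrist_force: [0.9, 2.9, -0.2]
grip_width: 0.0005
grip_force: 0.9
```

Emit:
servo_tool:
  rows:
    - {"linear": [-0.071, -0.033, 0], "spin": -0.1745}
    - {"linear": [-0.071, -0.033, 0], "spin": -0.1745}
    - {"linear": [-0.071, -0.033, 0], "spin": -0.1745}
    - {"linear": [-0.071, -0.033, 0], "spin": -0.1745}
    - {"linear": [-0.071, -0.033, 0], "spin": -0.1745}
    - {"linear": [-0.071, -0.033, 0], "spin": -0.1745}
    - {"linear": [-0.071, -0.033, 0], "spin": -0.1745}
    - {"linear": [-0.071, -0.033, 0], "spin": -0.1745}

```text
time_s: 21.7
tool_pos: [0.4355, 0.1466, 0.2049]
ee_rot: [0.244, 0.97, 0.0, 0.001]
wrist_force: [-0.9, 2.5, 0.6]
grip_width: 0.0006
grip_force: 0.8
```

```bash
python3 rel.py left
```

```text
thy 61.78 y -0.04 x 0.0212 z 0.2049 [-0.9  2.5  0.6] [ 0.07  0.45  1.91  0.    0.78 -1.01]
```

Emit:
servo_tool:
  rows:
    - {"linear": [-0.073, -0.034, 0], "spin": -0.179}
    - {"linear": [-0.073, -0.034, 0], "spin": -0.179}
    - {"linear": [-0.073, -0.034, 0], "spin": -0.179}
    - {"linear": [-0.073, -0.034, 0], "spin": -0.179}
    - {"linear": [-0.073, -0.034, 0], "spin": -0.179}
    - {"linear": [-0.073, -0.034, 0], "spin": -0.179}
    - {"linear": [-0.073, -0.034, 0], "spin": -0.179}
    - {"linear": [-0.073, -0.034, 0], "spin": -0.179}
    - {"linear": [-0.073, -0.034, 0], "spin": -0.179}

```text
time_s: 22.6
tool_pos: [0.465, 0.1274, 0.2048]
ee_rot: [-0.156, 0.988, 0.0, 0.0]
wrist_force: [-1.3, 1.3, 0.9]
grip_width: 0.001
grip_force: 0.7
```

Emit:
servo_tool:
  rows:
    - {"linear": [0, 0, 0], "spin": 0}
    - {"linear": [0, 0, 0], "spin": 0}

```text
time_s: 22.8
tool_pos: [0.465, 0.1275, 0.2044]
ee_rot: [-0.153, 0.988, -0.0, 0.001]
wrist_force: [-0.1, 0.1, 0.6]
grip_width: -0.0
grip_force: 0.0
```

```bash
python3 rel.py left
```

```text
thy 107.59 y -0.0398 x 0.0211 z 0.2044 [-0.1  0.1  0.6] [ 0.02  0.49  1.84 -0.    0.81 -1.85]
```

Now push 2 mm more, back off, lift and look.

Emit:
servo_tool:
  rows:
    - {"linear": [-0.02, 0, 0], "spin": 0}
    - {"linear": [-0.02, 0, 0], "spin": 0}
    - {"linear": [0, 0, 0], "spin": 0}
    - {"linear": [0.1, 0, 0], "spin": 0}
    - {"linear": [0.1, 0, 0], "spin": 0}
    - {"linear": [0, 0, -0.4], "spin": 0}
    - {"linear": [0, 0, -0.8], "spin": 0}
    - {"linear": [0, 0, -0.8], "spin": 0}
    - {"linear": [0, 0, -0.8], "spin": 0}
    - {"linear": [0, 0, -0.8], "spin": 0}

```text
time_s: 23.8
tool_pos: [0.4566, 0.1252, 0.3854]
ee_rot: [-0.154, 0.988, 0.0, 0.0]
wrist_force: [0.8, 0.0, -0.7]
grip_width: 0.0006
grip_force: 0.0
```

Emit:
servo_tool:
  rows:
    - {"linear": [0.8, 0, 0], "spin": 0}
    - {"linear": [0.8, 0, 0], "spin": 0}
    - {"linear": [0, 0, 0], "spin": 0}
    - {"linear": [0, 0, 0], "spin": 0}

```text
time_s: 24.2
tool_pos: [0.3807, 0.1008, 0.3841]
ee_rot: [-0.154, 0.988, -0.0, 0.001]
wrist_force: [0.6, -0.2, -0.7]
grip_width: 0.0006
grip_force: 0.0
```

```bash
python3 look.py w8; python3 rel.py left; python3 ang2.py w8
```

```text
[0.38073855 0.10081071 0.38407988] [-1.53810808e-01  9.88100019e-01 -5.23971914e-05  7.65152105e-04] 24.2
thy 107.71 y -0.0397 x 0.109 z 0.384 [0.6 0.4 1.1] [-0.04  0.04  1.88  0.    1.22 -1.92]
w8
left [(39, 29, -0.6, 15.1)]
far []
right [(14, 74, 2.9, 16.3), (19, 72, 2.1, 16.6), (24, 70, 1.8, 15.8), (29, 76, 1.0, 16.0), (34, 47, 6.4, 10.4), (39, 20, 10.0, 5.6)]
```

View pics/w8.png

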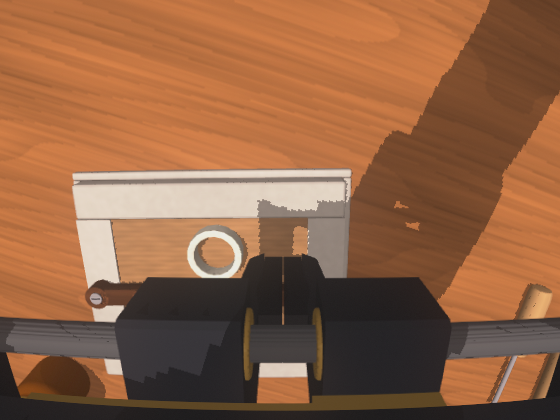

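The camera now looks toward the robot, and the left and far buttons are behind the gripper. I'll move back 19 cm along tool −x.

Emit:
servo_tool:
  rows:
    - {"linear": [-0.76, 0, 0], "spin": 0}
    - {"linear": [-0.76, 0, 0], "spin": 0}
    - {"linear": [-0.76, 0, 0], "spin": 0}
    - {"linear": [-0.76, 0.2, 0], "spin": 0}
    - {"linear": [-0.76, 0.2, 0], "spin": 0}
    - {"linear": [-0.4, 0, 0], "spin": 0}
    - {"linear": [0, 0, 0], "spin": 0}
    - {"linear": [0, 0, 0], "spin": 0}
    - {"linear": [0, 0, 0], "spin": 0}

```text
time_s: 25.15
tool_pos: [0.5747, 0.1838, 0.3836]
ee_rot: [-0.154, 0.988, 0.0, -0.0]
wrist_force: [0.1, 0.6, 0.1]
grip_width: 0.0006
grip_force: 0.0
```

```bash
python3 look.py w9; python3 ang2.py w9
```

```text
[0.57469565 0.18375671 0.38359584] [-1.54049822e-01  9.88063061e-01  3.87472659e-05 -1.95569953e-04] 25.15
w9
left [(14, 133, 0.3, 17.3), (19, 135, 0.0, 16.8), (24, 127, 0.0, 16.6), (29, 129, 0.2, 16.9), (34, 132, -0.1, 16.4), (39, 132, -0.2, 16.4), (44, 130, -0.0, 16.8), (49, 103, -0.1, 14.7)]
far [(14, 126, -1.4, 18.2), (19, 111, -1.2, 16.5), (24, 108, -0.9, 16.8), (29, 113, -0.3, 16.8), (34, 114, 0.2, 16.4), (39, 115, 1.0, 16.2), (44, 113, 1.1, 17.2), (49, 105, 1.1, 16.0)]
right [(14, 116, -3.4, 17.1), (19, 111, -0.7, 16.9), (24, 105, -1.3, 16.7), (29, 112, -0.2, 16.4), (34, 119, 0.8, 16.6), (39, 121, 0.3, 16.3), (44, 121, 0.3, 16.9), (49, 113, 0.3, 16.7)]
```

View pics/w9.png

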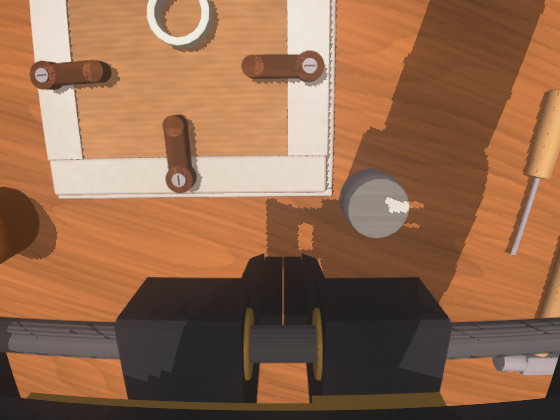

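All three buttons point in over the board: left (310,66)→(247,66), right (41,75)→(105,72), far (178,180)→(175,120). Each is within about 2° of square, the frame hasn't shifted measurably and the tape is still in place, so I'm handing in.

```bash
python3 -c "
from bench import order
print(order.job_done())"
```

```text
the job is handed in; nothing more can be done
None
```

I handed the job in at about 25 s of the 72 s: all three turn-buttons are closed to within about 2° of square, with light pushes (about 4 N at most), no measurable shift of the frame, and the tape and other things not touched.

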